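# Set a driver square in the jig with the gauge block

## Robot

A 6-joint arm with a two-finger parallel gripper is mounted at the origin on a cart in front of the work surface, level with it; the furniture and walls round the work are solid. World frame = base frame: x ahead of the robot, y to its left, z up, the work surface at z = 0. Lengths are in mm, angles in rad, forces in N, time in s.
With the tool pointing down it reaches from about 275 to 775 mm from the base axis. Payload 14.6 kg.
Tool frame: the origin (TCP) lies midway between the tips of the shut fingers; the grasp point (between the pads) lies 19 mm behind it; z points along the fingers, y is the line along which they close (so a half turn about z gives the same grasp; the last joint's range is limited). The gripper opens to 85 mm and grips with 20 to 120 N. Pads are 22 mm wide; open, the fingers measure 114 mm over their backs; the gripper's body (76 mm by 85 mm) begins 54 mm behind the grasp point. The pads swing forward as they close: fully open they stand 13 mm farther back than shut.
Start: joints at [-1.373, 0.263, -0.048, 1.259, 0, 1.415], TCP at [181.395, -492.67, 231.278] pointing down, gripper open.
Joint ranges: [-2.65, 2.65], [-0.89, 1.7], [-1.18, 1.37], [-2.13, 2.11], [-1.35, 1.29], [-3.14, 3.14]. Speed limits (rad/s): [1.89, 1.89, 2.57, 2.79, 3.14, 3.14].

## Interface

Orientations are given as a rotation vector (axis times angle).
In Python, from station import robot, imaging, spotter gives the robot as it stands.
- The arm moves only by the tool drive_tool, never from a script. Its arguments are lists of equal length, an entry for each row: "translation": the shift along the world's x, y, z normalised to -1 to 1, where 1 is 0.2 m, a list of three; "twist": the turn, a rotation vector about the world's x, y, z normalised to -1 to 1, where 1 is 180 degrees, a list of three. In form: {"translation": [[tx, ty, tz], ...], "twist": [[ax, ay, az], ...]}. A call has 1 to 20 rows; each row is the pose to reach, as a shift and turn from the pose commanded when the call began, turning the shorter way round; what a row does not reach only later rows make up. A row lasts 1/8 s, in which the tool goes at most 62.5 mm and 10.7 degrees, less where a joint would pass 70% of its speed; a pose out of reach is approached as far as the arm can. A call with a number of a shift or a turn outside -1 to 1 is refused whole. A call with a gripper value outside its range is refused whole. "claw" is the opening, from 0 (shut) to 1 (fully open), set as the call begins (left out, the last holds). The fingers move at their own pace and stop on an object; the grip force is fixed at half the most. Time passes only in rows, so rows that repeat a pose let the fingers close. It gives the time, the measured TCP pose, the force, the opening and the grip force at its end, in the units of the state.
- robot.get_state(): the state, without advancing time (a new reading comes with each control period).
- imaging.camera(name): name is "scene" or "side" or "wrist"; returns a dict with "img" (400x640x3 uint8, red, green, blue), "intrinsics" (3x3 intrinsics, pixels), "camera_from_world" (4x4, takes a point from world to camera coordinates). Camera axes: x right, y down, z forward; pixel columns grow to the right and rows downward; lengths in mm; the calibration is good to about 2 mm. The wrist camera is an equidistant fisheye: a pixel r from the principal point sees the ray r / f radians off the axis. A picture is of the moment at which its call begins. There is no depth.
- robot.sign_off(): hands the job in; it is judged then, once.
Trained networks look in a picture, given as the dict that the camera call returned (one of the last four; its "shot" number tells which), for a name from the list of things; names that differ only in an ending like _2 or _b are one class to them, and where a whole thing is asked for, a point or a joint stands for the part that bears it (a point fixed in the world has none). Each returns a list of dicts, best first, with "p" (0 to 1); they miss things now and then, are a little off and sometimes report something else, mostly with a low value. They report only what shows in the picture. A call takes as long as a camera call. They do not tell look-alikes from the thing itself.
- spotter.spot_in(picture, label): "centre" ([x, y, z] in mm, in world coordinates, good to about 4 mm: the middle of the surface that is visible of it).
- spotter.cut_out(picture, label): "region" (400x640 bool, what is visible of it).
The state is a dict: "time_s": time; "joint_positions": joint angles; "qvel": joint speeds; "joint_efforts": joint torques, N m; "ee_pos": TCP position; "eef_rot": TCP orientation; "ft_force": force on the tool from outside, world axes, zero at the start; "ft_torque": the same for the moment, N m; "width": finger opening in mm; "gripper_force": force on a finger pad.
Only numpy, scipy, OpenCV 4.12 (cv2) and the standard library are available. Lean on these libraries where they do the work, as an engineer would, in place of code of your own. Each camera call takes 0.05 s, during which the arm holds its last target. There are 200 camera calls.

## Task

Put the steel gauge block down in the jig between the LED driver and the middle of the short blue stop, the one gap that is wide enough for it, with the driver still standing clear of the long stop. Then push the driver straight forward until it sits flush and square against both the long stop and the gauge block, the block itself flush on the short stop, and finish while still holding the driver pressed there with the fingers. Leave the other things on the bench alone.

Things in the scene. Friction and masses are not known exactly. Their poses are not given: they have to be found in the camera images.
- jig: Jig: aluminium plate with small dark holes, fixed to the bench, 170 (x) x 160 (y) x 8 mm thick; origin at the centre of its underside, on the bench. Its +x axis is the pushing direction, from the driver to the two stops at its far edge, one 42 mm to +y and the other 42 mm to -y of its middle; which one is the long one varies. Turned up to 0.3 rad
- long_stop_face (a point): Long blue stop block, screwed to the jig plate, 56 mm long (x) x 40 wide (y) x 30 high. This point is the centre of its flat front face, 15 mm above the plate top; the face looks to -x of the jig; axes parallel to the jig's
- short_stop_face (a point): Short blue stop block, like the long one and in line with it at the back, but only 20 mm long, so that its front face stands 36 mm further back (+x): exactly the thickness of the gauge block. This point is the centre of its flat front face, 15 mm above the plate top; axes parallel to the jig's
- driver_center (a point): LED driver: pale grey box with ribbed top, 64 (x) x 122 (y) x 39 mm high, 0.4 kg, sides leaning in by 3 mm to the foot; loose on the jig plate, long side facing the stops. The point is its centre, 19.5 mm above the plate; x axis across the 64 mm, within 0.06 rad of the jig's x. It starts 12 to 20 mm short of the long stop, hence 48 to 56 mm from the short one. Nothing stands before its -x face
- gauge_center (a point): Gauge block: light steel block, 36 x 36 mm in plan, 30 mm high, 0.26 kg, loose, at the start on the bench to the right of the jig. The point is its centre, 15 mm above its underside; x and y axes square to its sides. Friction can leave the driver askew under one push: push some 15 N about 30 mm from its middle on the short stop's side, then on the other side, then hold it at its middle
- side_cutters: Side cutters with red handles, 55 x 165 x 13 mm, bystander; origin at the centre of the underside
- screwdriver_red: Red-handled screwdriver, 204 mm long, 29 mm thick, bystander; origin at the centre of the underside
- tape_roll: Roll of black tape lying flat, 91 mm across, 18 mm high, bystander; origin at the centre of the underside
- tape_measure: Tape measure standing on its foot, 30 x 68 x 58 mm, bystander; origin at the centre of the underside
- calliper: Digital calliper lying flat near the front edge, 70 x 200 x 16 mm, bystander; origin at the centre of the underside
There are look-alikes about, which are no part of the job. Of the things that look like the part that bears gauge_center, the smallest one is meant.

How it is judged:
By the outcome, as a careful person would: the job done as asked, in the order asked, and still so for the second after the job is handed in, while the arm keeps its last pose, push and grip.
It also fails if it takes over 69 s, if anything falls off the work surface, if the arm or the gripper's body presses on something with over 40 N, if the wrist force passes 120 N, or if a joint passes its speed limit or range.

## Working session

There is one attempt and no reset: what is moved stays moved. The work goes in short steps, Python scripts to look and compute and a tool call to move; the robot and the scene stay as the last step left them, time stands still between calls to the robot, and variables do not carry over. Pictures are saved under pics/ and viewed, at most 11 in all, crops included, and the job is handed in when it is done.

Besides the shell and the picture viewer there is one more tool, called as name(argument=value, ...) on one line, values as JSON. drive_tool: Moves the arm, as the interface text tells. Its arguments: {"type":"object","properties":{"translation":{"type":"array","items":{"type":"array","items":{"type":"number","minimum":-1,"maximum":1}}},"twist":{"type":"array","items":{"type":"array","items":{"type":"number","minimum":-1,"maximum":1}}},"claw":{"type":"number"}},"required":["translation","twist"]}

```bash
mkdir -p pics
cat > h.py <<'E'
import numpy as np, cv2
from station import robot, imaging, spotter
def save(p,n,crop=None,s=1):
    im=cv2.cvtColor(p["img"],cv2.COLOR_RGB2BGR)
    if crop: x0,y0,x1,y1=crop; im=im[y0:y1,x0:x1]
    if s!=1: im=cv2.resize(im,None,fx=s,fy=s,interpolation=cv2.INTER_CUBIC)
    cv2.imwrite("pics/"+n+".png",im)
def proj(p,X):
    T=p["camera_from_world"];K=p["intrinsics"];c=T[:3,:3]@np.asarray(X,float)+T[:3,3];u=K@c
    return u[:2]/u[2]
def unproj(p,uv,z,fish=False):
    T=np.asarray(p["camera_from_world"]);K=np.asarray(p["intrinsics"]);R=T[:3,:3];o=-R.T@T[:3,3]
    a=np.array([(uv[0]-K[0,2])/K[0,0],(uv[1]-K[1,2])/K[1,1]])
    if fish:
        r=np.linalg.norm(a);d=np.r_[a/r*np.sin(r),np.cos(r)] if r>1e-9 else np.array([0,0,1.])
    else: d=np.r_[a,1]
    w=R.T@d; return o+w*(z-o[2])/w[2]
E
python3 - <<'E'
from h import *
np.set_printoptions(precision=3,suppress=True)
print(robot.get_state())
for n in ("scene","side"):
    p=imaging.camera(n); save(p,n+"0")
    print(n,p["intrinsics"][0],p["camera_from_world"])
    for l in ("jig","long_stop_face","short_stop_face","driver_center","gauge_center"):
        for d in spotter.spot_in(p,l)[:4]:
            c=np.array(d["centre"]); print(l,round(d["p"],2),c,proj(p,c))
E
```

```text
{'time_s': 0.0, 'joint_positions': array([-1.373,  0.264, -0.049,  1.259, -0.   ,  1.416]), 'qvel': array([ 0.002,  0.001, -0.001,  0.   , -0.001, -0.001]), 'joint_efforts': array([  0.002, -63.761,  38.456,   0.014,  -0.   ,  -0.   ]), 'ee_pos': array([ 181.327, -492.414,  230.842]), 'eef_rot': array([-3.092, -0.551,  0.   ]), 'ft_force': array([-0.102,  0.879, -0.437]), 'ft_torque': array([ 0.054, -0.001,  0.028]), 'gripper_force': 0.0, 'width': 85.56687211218458}
scene [440.41    0.    318.256] [[ -0.634  -0.774  -0.01  318.051]
 [ -0.43    0.363  -0.827 254.903]
 [  0.643  -0.52   -0.562 697.751]
 [  0.      0.      0.      1.   ]]
jig 0.93 [432.1 284.   12.1] [224.114 294.207]
long_stop_face 0.71 [539.2 314.5  36.4] [181.499 262.063]
short_stop_face 0.91 [538.9 226.9  27.6] [221.939 247.254]
driver_center 0.71 [431.2 282.6  11.8] [225.038 294.242]
driver_center 0.66 [453.7 280.8  44.7] [217.586 274.38 ]
driver_center 0.41 [690.6 199.6  17.7] [200.847 214.039]
gauge_center 0.81 [ 574.1 -162.1   35.9] [349.119 175.961]
gauge_center 0.69 [478.7 -49.2  38. ] [341.095 207.184]
side [480.613   0.    324.204] [[  -0.996   -0.086   -0.     535.367]
 [  -0.058    0.678   -0.733   60.058]
 [   0.063   -0.73    -0.681 1232.976]
 [   0.       0.       0.       1.   ]]
jig 0.87 [489.7 288.    7.1] [334.616 305.298]
long_stop_face 0.91 [538.6 318.   37.2] [310.595 307.082]
long_stop_face 0.34 [548.7 236.9  39.3] [309.948 275.726]
short_stop_face 0.59 [552.  236.1  35.4] [308.55  276.447]
driver_center 0.92 [463.3 287.7  45.2] [347.274 295.514]
driver_center 0.35 [696.9 200.3  21.7] [248.337 263.778]
gauge_center 0.83 [ 571.7 -165.5   32.6] [317.173 165.323]
gauge_center 0.68 [480.8 -45.6  40.7] [347.022 192.882]
gauge_center 0.5 [ 478.9 -173.9   28.7] [349.861 166.303]
```

View pics/scene0.png

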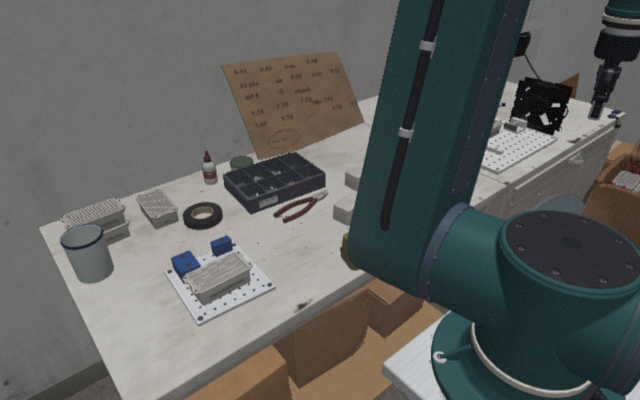

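View pics/side0.png

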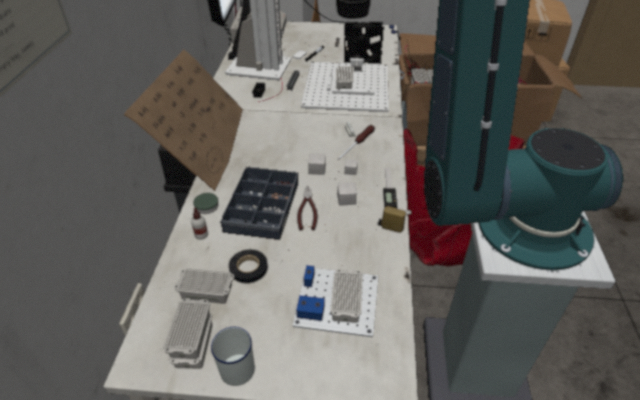

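The scene view shows the jig with the driver at (225,275), the long stop at (183,262) and the short stop at (222,246). In the side view there are three steel blocks, at (317,163), (350,166) and (347,192). The one at (350,166) looks smallest, so it fits. I'll confirm that in one enlarged crop.

Run:
```python
from h import *
np.set_printoptions(precision=2,suppress=True)
p=imaging.camera("side")
for d in spotter.cut_out(p,"gauge_center")[:5]:
    m=d["region"]; ys,xs=np.nonzero(m); print(round(d["p"],2),xs.mean(),ys.mean(),m.sum(),xs.min(),xs.max(),ys.min(),ys.max())
a=cv2.resize(p["img"][145:215,290:380],(800,622))[:290*2]
b=cv2.resize(p["img"][258:340,285:390],None,fx=5,fy=5)
a=cv2.resize(p["img"][150:210,300:375],None,fx=3.5,fy=3.5,interpolation=cv2.INTER_CUBIC)
c=np.zeros((600,800,3),np.uint8)
c[:a.shape[0],:a.shape[1]]=a
b=cv2.resize(p["img"][262:338,288:383],None,fx=5,fy=5,interpolation=cv2.INTER_CUBIC); c[215:215+b.shape[0],300:300+b.shape[1]]=b
cv2.imwrite("pics/crop1.png",c[...,::-1])
```

```text
0.79 317.2519893899204 163.0291777188329 377 308 326 152 174
0.77 350.9642857142857 167.02380952380952 168 345 357 160 174
0.62 347.1185185185185 193.15555555555557 405 338 356 182 204
```

View pics/crop1.png

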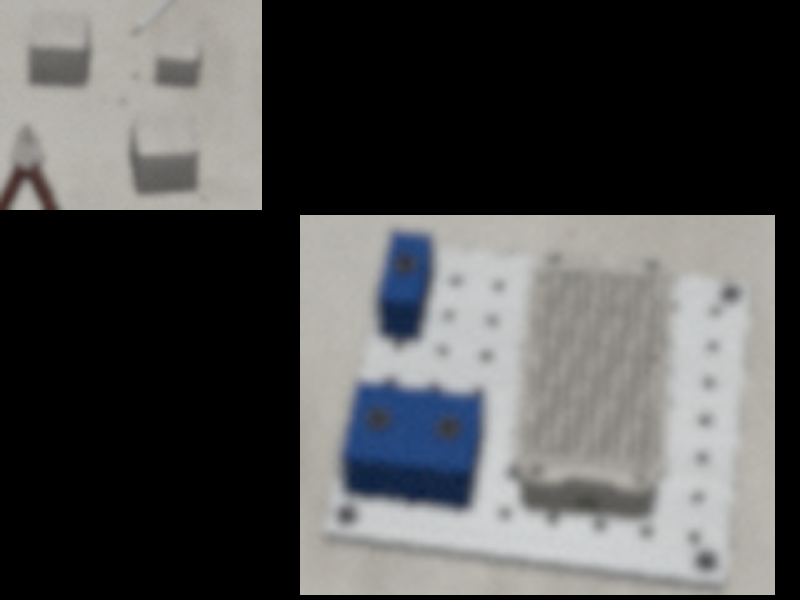

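The block at side (351,167) is clearly the smallest of the three, at world about (479,-174). I'll move above it.

drive_tool(translation=[[0.3,0.3,0],[0.6,0.6,0],[0.9,0.9,0],[1,1,0]], twist=[[0,0,-0.03],[0,0,-0.06],[0,0,-0.09],[0,0,-0.112]], claw=1)

```text
time_s: 1.2
ee_pos: [359.3, -314.4, 231.5]
eef_rot: [3.141, -0.003, 0.001]
ft_force: [0.5, -1.1, 0.6]
width: 85.5
gripper_force: 0.0
```

drive_tool(translation=[[0.25,0.25,0],[0.45,0.5,-0.1],[0.49,0.6,-0.2],[0.49,0.6,-0.2],[0.49,0.6,-0.2]], twist=[[0,0,0],[0,0,0],[0,0,0],[0,0,0],[0,0,0]])

```text
time_s: 1.82
ee_pos: [456.2, -196.3, 191.7]
eef_rot: [3.141, 0.002, 0.0]
ft_force: [0.3, -0.5, -0.3]
width: 85.6
gripper_force: 0.0
```

Run:
```python
from h import *
np.set_printoptions(precision=2,suppress=True)
print(robot.get_state())
p=imaging.camera("wrist"); save(p,"w1")
print(p["intrinsics"],p["camera_from_world"])
for d in spotter.spot_in(p,"gauge_center"): print(d["p"],d["centre"])
for d in spotter.cut_out(p,"gauge_center"):
    m=d["region"].astype(np.uint8); c=max(cv2.findContours(m,0,2)[0],key=cv2.contourArea)
    for z in (30,):
        w=np.array([unproj(p,q[0].astype(float),z,True)[:2] for q in c],np.float32)
        print(d["p"],c.reshape(-1,2).mean(0),m.sum(),cv2.minAreaRect(w))
```

```text
{'time_s': 1.825, 'joint_positions': array([-0.57,  0.23, -0.2 ,  1.14, -0.  ,  2.57]), 'qvel': array([-0.02, -0.01,  0.01,  0.  ,  0.  , -0.  ]), 'joint_efforts': array([  2.  , -58.68,  36.56,  -0.06,   0.05,   0.04]), 'ee_pos': array([ 456.18, -196.3 ,  191.68]), 'eef_rot': array([3.14, 0.  , 0.  ]), 'ft_force': array([ 0.34, -0.46, -0.33]), 'ft_torque': array([-0.02, -0.04, -0.  ]), 'gripper_force': 0.0, 'width': 85.62294776988145}
[[309.71   0.   316.95]
 [  0.   309.71 197.66]
 [  0.     0.     1.  ]] [[   0.     -1.     -0.   -196.89]
 [  -0.95   -0.      0.31  404.48]
 [  -0.31   -0.     -0.95  484.9 ]
 [   0.      0.      0.      1.  ]]
0.95 [573.6, -190.4, 39.2]
0.86 [484.4, -74.8, 40.4]
0.66 [478.9, -190.1, 29.3]
0.92 [197.01 153.46] 2484 ((482.48468017578125, -68.5123519897461), (51.166412353515625, 64.91202545166016), 9.884332656860352)
0.69 [307.5  156.13] 1258 ((479.08941650390625, -188.99038696289062), (35.235870361328125, 38.80345153808594), 89.86801147460938)
0.66 [309.49  60.59] 2532 ((575.298828125, -187.86456298828125), (52.33625030517578, 48.7354621887207), 2.388803005218506)
```

View pics/w1.png

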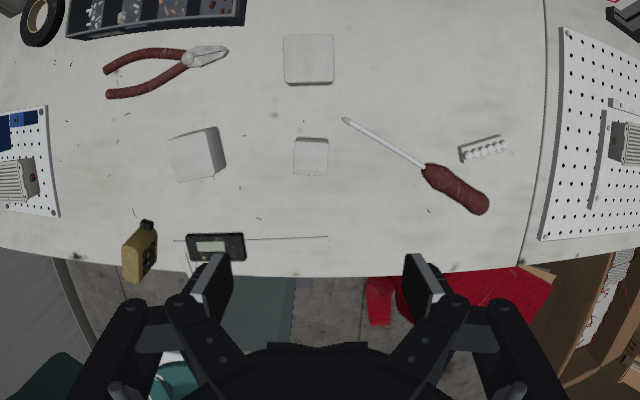

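The wrist view shows the gauge at (310,160), square to the gripper within a few degrees, with its centre at about (477.5,-189). Next I'll grasp it.

drive_tool(translation=[[0.1,0.035,-0.2],[0.1,0.035,-0.45],[0.1,0.035,-0.7],[0.1,0.035,-0.85],[0.1,0.035,-0.95],[0.1,0.035,-0.955],[0.1,0.035,-0.955]], twist=[[0,0,0],[0,0,0],[0,0,0],[0,0,0],[0,0,0],[0,0,0],[0,0,0]])

```text
time_s: 2.85
ee_pos: [476.5, -189.6, 1.1]
eef_rot: [3.141, 0.0, 0.001]
ft_force: [0.4, -1.3, -0.7]
width: 85.4
gripper_force: 0.0
```

drive_tool(translation=[[0,0,0],[0,0,0],[0,0,0],[0,0,0],[0,0,0],[0,0,0],[0,0,0],[0,0,0]], twist=[[0,0,0],[0,0,0],[0,0,0],[0,0,0],[0,0,0],[0,0,0],[0,0,0],[0,0,0]], claw=0)

```text
time_s: 3.85
ee_pos: [476.4, -189.0, 0.9]
eef_rot: [3.141, 0.001, 0.001]
ft_force: [-1.6, 0.3, 10.8]
width: 35.2
gripper_force: 58.9
```

drive_tool(translation=[[0,0,0.25],[0,0,0.5],[0,0.2,0.75],[0,0.4,0.95],[-0.05,0.6,1],[-0.1,0.8,1],[-0.15,1,1],[-0.15,1,1],[-0.15,1,1],[-0.15,1,1]], twist=[[0,0,0],[0,0,0.05],[0,0,0.1],[0,0,0.15],[0,0,0.2],[0,0,0.25],[0,0,0.3],[0,0,0.35],[0,0,0.4],[0,0,0.45]])

```text
time_s: 5.1
ee_pos: [445.9, 11.3, 200.3]
eef_rot: [-2.382, -2.048, 0.0]
ft_force: [0.1, -0.6, -1.8]
width: 35.4
gripper_force: 60.6
```

drive_tool(translation=[[0,0.2,0],[0,0.4,0],[0,0.6,0],[0,0.8,0],[0,1,0],[0,1,0],[0,1,0],[0,1,0],[0,1,0],[0,1,0],[0,1,0],[0,1,0]], twist=[[0,0,0.05],[0,0,0.1],[0,0,0.15],[0,0,0.2],[0,0,0.25],[0,0,0.3],[0,0,0.35],[0,0,0.4],[0,0,0.45],[0,0,0.5],[0,0,0.55],[0,0,0.55]])

```text
time_s: 6.6
ee_pos: [446.0, 211.1, 200.2]
eef_rot: [0.0, -3.141, 0.0]
ft_force: [-1.1, 0.1, -1.2]
width: 35.6
gripper_force: 60.5
```

Run:
```python
from h import *
np.set_printoptions(precision=3,suppress=True)
s=robot.get_state(); print(s["time_s"],s["ee_pos"],s["eef_rot"],s["joint_positions"],s["ft_force"],s["width"])
p=imaging.camera("wrist"); save(p,"w2",(60,0,640,400),1.37)
for l in ("jig","long_stop_face","short_stop_face","driver_center","gauge_center"):
    for d in spotter.spot_in(p,l)[:2]: print(l,round(d["p"],2),np.array(d["centre"]))
```

```text
6.6 [445.975 211.08  200.181] [ 0.    -3.141  0.   ] [ 0.277  0.222 -0.191  1.158 -0.     0.277] [-1.084  0.101 -1.193] 35.58377516628548
jig 0.73 [429.6 252.8  11.9]
long_stop_face 0.96 [530.7 306.7  40.2]
driver_center 0.76 [460.5 277.9  44.4]
gauge_center 0.93 [433.8 210.2 229.5]
gauge_center 0.72 [478.4 -51.1  42.9]
```

View pics/w2.png

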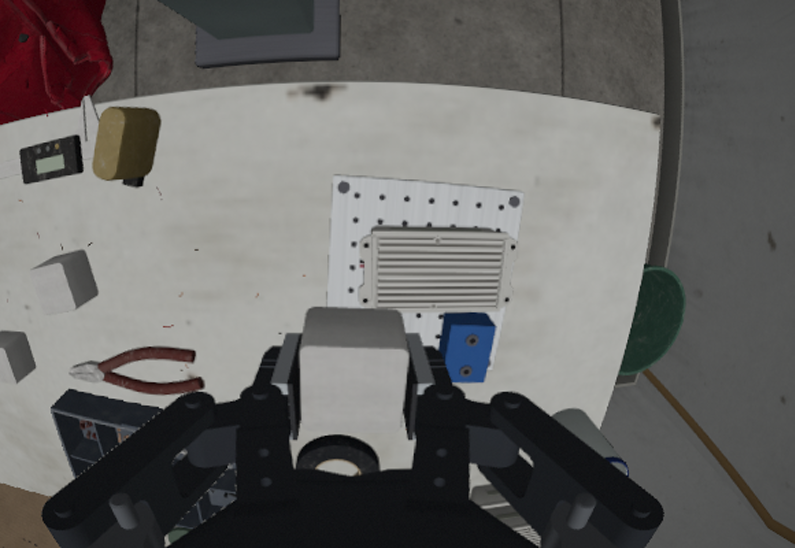

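The wrist view shows the block held, with the plate's corner holes at (344,187) and (514,201), the driver in the middle and the long stop at (468,348). The short stop is hidden behind the held block. I'll work out the poses now.

Run:
```python
from h import *
np.set_printoptions(precision=1,suppress=True)
w=imaging.camera("wrist"); s=imaging.camera("side"); c=imaging.camera("scene")
W=lambda u,v,z:unproj(w,(60+u/1.37,v/1.37),z,True)
S=lambda u,v,z:unproj(s,(288+(u-300)/5-.4,262+(v-215)/5-.4),z)
def yaw(a,b,off): d=b-a; return np.arctan2(d[1],d[0])-off
a,b=W(344,187,8),W(514,201,8); print("wrist holes",a,b,yaw(a,b,np.pi/2),np.linalg.norm(b-a))
A,B,C=S(347,515,8),S(706,560,8),S(731,293,8)
print("side holes",A,B,C,yaw(B,A,0),yaw(C,B,np.pi/2),np.linalg.norm(A-B),np.linalg.norm(B-C),"centre",(A+C)/2)
# stop screw heads (z=38)
print("long screws side",S(379,419,38),S(448,427,38),"short",S(404,264,38), "wrist",W(473,341,38),W(466,371,38))
# driver ear screw holes (height?) and top-rib outline z=47
print("driver side corners", [S(*q,47)[:2] for q in ((540,268),(662,268),(655,480),(525,470))])
print("driver wrist ears", [W(*q,8+30)[:2] for q in ((372,231),(517,246),(507,299),(366,299))])
for n,p,z in (("w",w,47),("s",s,47),("c",c,47)):
    for l in ("driver_center","long_stop_face","short_stop_face"):
        for d in spotter.cut_out(p,l)[:1]:
            m=d["region"].astype(np.uint8); k=max(cv2.findContours(m,0,2)[0],key=cv2.contourArea)
            zz=47 if l[0]=="d" else 38
            q=np.array([unproj(p,x[0].astype(float),zz,n=="w")[:2] for x in k],np.float32)
            print(n,l,round(d["p"],2),cv2.minAreaRect(q))
```

```text
wrist holes [405.7 204.6   8. ] [414.2 346.4   8. ] -0.06006254602717087 142.08182335705501
side holes [566.1 336.7   8. ] [414.3 345.5   8. ] [405.4 203.8   8. ] -0.058046839181384896 -0.06265856314783602 152.10798143783973 141.9627747314387 centre [485.7 270.2   8. ]
long screws side [555.  308.1  38. ] [525.5 309.6  38. ] short [553.6 224.   38. ] wrist [527.3 311.7  38. ] [556.6 309.   38. ]
driver side corners [array([492.3, 228.3]), array([438.4, 223.7]), array([437.8, 334.7]), array([491.2, 334.4])]
driver wrist ears [array([434.8, 225.7]), array([445.3, 340.3]), array([489.9, 336.9]), array([488.7, 221.7])]
w long_stop_face 0.87 ((534.6343383789062, 305.92437744140625), (47.625946044921875, 67.40044403076172), 88.15017700195312)
s driver_center 0.75 ((465.297607421875, 285.5512390136719), (134.9339599609375, 64.87409210205078), 89.62897491455078)
s long_stop_face 0.74 ((538.96142578125, 319.0481262207031), (57.598182678222656, 59.14093017578125), 87.54363250732422)
s short_stop_face 0.46 ((552.1663208007812, 234.9535369873047), (20.01726531982422, 59.26667022705078), 5.908936977386475)
c driver_center 0.9 ((443.8154296875, 277.83355712890625), (121.36088562011719, 96.69056701660156), 88.45854187011719)
c long_stop_face 0.89 ((526.929443359375, 312.2281799316406), (45.16289520263672, 66.941162109375), 86.45817565917969)
c short_stop_face 0.67 ((532.1388549804688, 230.48101806640625), (43.417484283447266, 54.835941314697266), 78.1694564819336)
```

The jig centre is at (485.7, 270.2) with yaw -0.060. The short stop face is at jig x 60.5, and the driver front is at about jig x 10.6. I'll put the block centre at jig (38.5,-42), which is world (521.6,226).

drive_tool(translation=[[0.2,0.04,0],[0.38,0.075,-0.1],[0.38,0.075,-0.3],[0.38,0.075,-0.5],[0.38,0.075,-0.6],[0.38,0.075,-0.65],[0.38,0.075,-0.65]], twist=[[0,0,-0.019],[0,0,-0.019],[0,0,-0.019],[0,0,-0.019],[0,0,-0.019],[0,0,-0.019],[0,0,-0.019]])

```text
time_s: 8.38
ee_pos: [522.1, 226.1, 70.2]
eef_rot: [-0.092, -3.14, 0.0]
ft_force: [-0.3, -0.2, -2.2]
width: 35.5
gripper_force: 60.4
```

Run:
```python
from h import *
np.set_printoptions(precision=3,suppress=True)
s=robot.get_state(); print(s["time_s"],s["ee_pos"],s["eef_rot"],s["ft_force"],s["width"])
p=imaging.camera("side"); q=imaging.camera("wrist")
print(s["ee_pos"], [np.array(d["centre"]) for d in spotter.spot_in(p,"gauge_center")[:3]],[np.array(d["centre"]) for d in spotter.spot_in(q,"gauge_center")[:1]])
a=cv2.resize(p["img"][240:340,270:390],None,fx=3.3,fy=3.3,interpolation=cv2.INTER_CUBIC)
b=cv2.resize(q["img"][80:380,180:460],(400,430),interpolation=cv2.INTER_CUBIC)
c=np.zeros((450,800,3),np.uint8); c[:a.shape[0],:a.shape[1]]=a; c[:430,400:]=b
cv2.imwrite("pics/p3.png",c[...,::-1])
```

```text
8.375 [522.11  226.11   70.211] [-0.092 -3.14   0.   ] [-0.319 -0.234 -2.193] 35.47380767464382
[522.11  226.11   70.211] [array([469. , -45.6,  35.9]), array([696.5, 199.1,  21. ])] [array([480.5, -45. ,  27. ])]
```

View pics/p3.png

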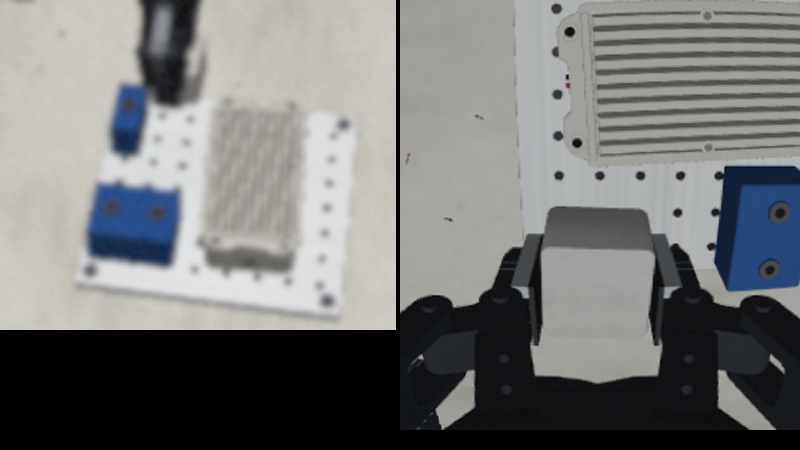

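Run:
```python
from h import *
np.set_printoptions(precision=1,suppress=True)
w=imaging.camera("wrist")
W=lambda u,v,z:unproj(w,(180+(u-400)/(400/280)-.2,80+v*300/430-.2),z,True)
c0=np.array([485.7,270.2]);y=-.06;R=np.array([[np.cos(y),-np.sin(y)],[np.sin(y),np.cos(y)]])
J=lambda X:(X[:2]-c0)@R
for n,pts,z in (("driver front edge",[(597,163),(700,160),(790,157)],47),("same z40",[(597,163),(700,160),(790,157)],40),("block top front",[(545,251),(651,251)],100),("block bottom front",[(548,208),(648,208)],70),
 ("longstop top front",[(724,185),(798,183)],38),("longstop foot front",[(728,167),],8)):
    print(n,[J(W(*q,z)) for q in pts])
```

```text
driver front edge [array([ 11.6, -41.5]), array([10.3,  0. ]), array([ 8.8, 40. ])]
same z40 [array([ 13.8, -41.5]), array([12.4,  1.8]), array([10.8, 43.5])]
block top front [array([ 22.1, -57. ]), array([ 22.1, -25.7])]
block bottom front [array([ 21.2, -59.1]), array([ 21.2, -23.4])]
longstop top front [array([24.4, 14.1]), array([23.7, 50.5])]
longstop foot front [array([25.8, 24.9])]
```

drive_tool(translation=[[-0.006,0,-0.1],[-0.006,0,-0.2],[-0.006,0,-0.27],[-0.006,0,-0.295],[-0.006,0,-0.3],[-0.006,0,-0.305],[-0.006,0,-0.305]], twist=[[0,0,0],[0,0,0],[0,0,0],[0,0,0],[0,0,0],[0,0,0],[0,0,0]])

```text
time_s: 9.5
ee_pos: [521.2, 226.2, 9.7]
eef_rot: [0.092, 3.14, 0.0]
ft_force: [0.1, 1.2, -1.5]
width: 35.3
gripper_force: 60.5
```

drive_tool(translation=[[0,0,-0.003],[0,0,-0.006],[0,0,-0.006]], twist=[[0,0,0],[0,0,0],[0,0,0]])

```text
time_s: 9.88
ee_pos: [521.2, 226.2, 9.0]
eef_rot: [0.092, 3.139, 0.0]
ft_force: [-3.4, -1.3, 11.5]
width: 35.5
gripper_force: 62.1
```

drive_tool(translation=[[0,0,0],[0,0,0],[0,0,0],[0,0,0]], twist=[[0,0,0],[0,0,0],[0,0,0],[0,0,0]], claw=0.65)

```text
time_s: 10.38
ee_pos: [521.0, 226.1, 8.0]
eef_rot: [-0.092, -3.14, -0.0]
ft_force: [-0.4, 0.2, 1.4]
width: 55.6
gripper_force: 0.0
```

drive_tool(translation=[[0,0,0.1],[0,0,0.3],[0,0,0.6],[0,0,0.9],[-0.2,0,0.95],[-0.4,0.05,0.95],[-0.6,0.1,0.95],[-0.6,0.1,0.95],[-0.6,0.1,0.95]], twist=[[0,0,0],[0,0,0],[0,0,0],[0,0,0],[0,0,0],[0,0,0],[0,0,0],[0,0,0],[0,0,0]], claw=0)

```text
time_s: 11.5
ee_pos: [401.3, 246.1, 198.1]
eef_rot: [0.092, 3.14, 0.0]
ft_force: [-0.6, -0.0, -2.7]
width: 33.9
gripper_force: 60.2
```

Run:
```python
from h import *
np.set_printoptions(precision=3,suppress=True)
s=robot.get_state(); print(s["time_s"],s["ee_pos"],s["eef_rot"],s["ft_force"],s["width"],s["joint_positions"])
q=imaging.camera("wrist"); save(q,"w4",(180,30,500,270),2.5)
```

```text
11.5 [401.319 246.146 198.131] [0.092 3.14  0.   ] [-0.555 -0.045 -2.742] 33.86320654493728 [ 0.377  0.184 -0.247  1.139 -0.     0.435]
```

View pics/w4.png

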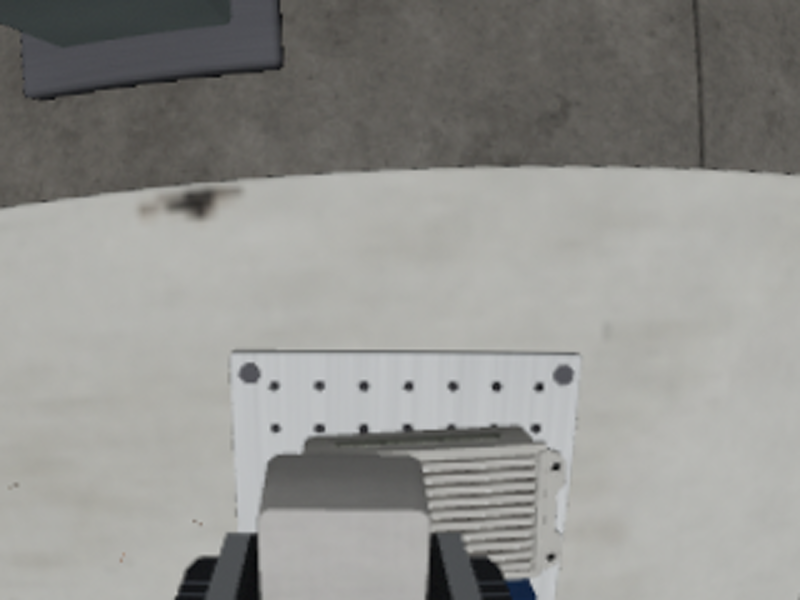

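I made a mistake: I set claw 0 at the start of the lift, so the fingers took hold of the block again. They have it lower down, at a 33.9 mm opening. The driver looks undisturbed. I'll measure how the block sits in the fingers, then put it back.

Run:
```python
from h import *
np.set_printoptions(precision=1,suppress=True)
w=imaging.camera("wrist"); tcp=robot.get_state()["ee_pos"]
W=lambda u,v,z:unproj(w,(180+u/2.5-.3,30+v/2.5-.3),z,True)
y=-.06;R=np.array([[np.cos(y),-np.sin(y)],[np.sin(y),np.cos(y)]])
for d in (0,10,15,20,25):
    b=[(W(*q,198-d)-tcp)[:2]@R for q in ((269,457),(423,457))]; t=[(W(*q,228-d)-tcp)[:2]@R for q in ((259,512),(429,511))]
    print(d,"bottom",*b,b[1][1]-b[0][1],"top",*t,t[1][1]-t[0][1])
c=imaging.camera("side"); print(proj(c,tcp))
x,yv=map(int,proj(c,tcp)); x=max(60,min(x,580));yv=max(60,min(yv,340))
save(c,"s5",(x-60,yv-60,x+60,yv+60),5)
```

```text
0 bottom [-25.7 -15. ] [-25.7  15.6] 30.62440612108955 top [-27.6 -13.9] [-27.8  13.6] 27.512057499004793
10 bottom [-21.9 -16. ] [-21.9  16.7] 32.758750477581366 top [-22.9 -15.1] [-23.1  14.8] 29.936371122074426
15 bottom [-20.  -16.5] [-20.   17.3] 33.82592265582729 top [-20.6 -15.7] [-20.8  15.5] 31.14852793360926
20 bottom [-18.1 -17. ] [-18.1  17.9] 34.893094834073224 top [-18.3 -16.3] [-18.5  16.1] 32.36068474514409
25 bottom [-16.2 -17.5] [-16.2  18.4] 35.96026701231909 top [-16.  -16.9] [-16.2  16.7] 33.57284155667887
[382.2 233.5]
```

View pics/s5.png

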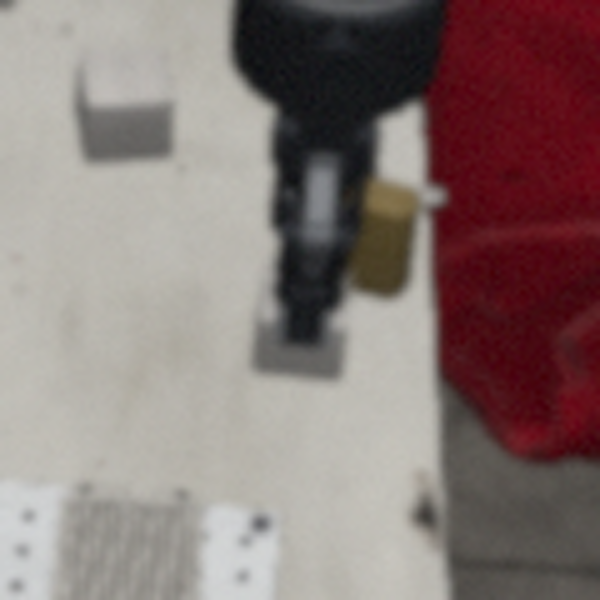

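The block hangs level in the fingers, about 20 mm lower than before. I'll go back over the same place and lower it until it touches.

drive_tool(translation=[[0.25,-0.05,0],[0.5,-0.1,0],[0.6,-0.1,0],[0.6,-0.1,0],[0.6,-0.1,-0.3],[0.6,-0.1,-0.5],[0.6,-0.1,-0.7],[0.6,-0.1,-0.78],[0.6,-0.1,-0.78]], twist=[[0,0,0],[0,0,0],[0,0,0],[0,0,0],[0,0,0],[0,0,0],[0,0,0],[0,0,0],[0,0,0]])

```text
time_s: 12.78
ee_pos: [519.7, 225.9, 41.2]
eef_rot: [-0.092, -3.138, 0.001]
ft_force: [-0.2, 0.1, -1.1]
width: 33.9
gripper_force: 60.3
```

drive_tool(translation=[[0,0,-0.01],[0,0,-0.02],[0,0,-0.03],[0,0,-0.03]], twist=[[0,0,0],[0,0,0],[0,0,0],[0,0,0]])

```text
time_s: 13.28
ee_pos: [521.0, 226.1, 36.1]
eef_rot: [0.092, 3.14, 0.0]
ft_force: [-0.1, -0.9, -2.7]
width: 33.9
gripper_force: 60.3
```

drive_tool(translation=[[0,0,-0.01],[0,0,-0.02],[0,0,-0.025],[0,0,-0.025]], twist=[[0,0,0],[0,0,0],[0,0,0],[0,0,0]])

```text
time_s: 13.78
ee_pos: [520.9, 226.1, 31.0]
eef_rot: [-0.092, -3.14, 0.0]
ft_force: [0.0, -0.3, -2.4]
width: 33.9
gripper_force: 60.3
```

drive_tool(translation=[[0,0,-0.005],[0,0,-0.01],[0,0,-0.015],[0,0,-0.015]], twist=[[0,0,0],[0,0,0],[0,0,0],[0,0,0]])

```text
time_s: 14.28
ee_pos: [521.3, 226.2, 30.6]
eef_rot: [0.092, 3.138, 0.001]
ft_force: [-13.2, -4.7, 41.4]
width: 34.2
gripper_force: 65.1
```

drive_tool(translation=[[0,0,0.01],[0,0,0.012],[0,0,0.012]], twist=[[0,0,0],[0,0,0],[0,0,0]])

```text
time_s: 14.65
ee_pos: [521.3, 226.2, 30.8]
eef_rot: [0.092, 3.14, 0.0]
ft_force: [-1.3, 0.6, 9.3]
width: 33.7
gripper_force: 61.5
```

drive_tool(translation=[[0,0,0],[0,0,0],[0,0,0],[0,0,0]], twist=[[0,0,0],[0,0,0],[0,0,0],[0,0,0]], claw=0.65)

```text
time_s: 15.15
ee_pos: [521.0, 226.1, 30.4]
eef_rot: [-0.092, -3.14, -0.0]
ft_force: [-0.3, 0.5, 0.2]
width: 55.7
gripper_force: 0.0
```

drive_tool(translation=[[0,0,0.1],[0,0,0.3],[0,0,0.6],[0,0,0.84],[-0.2,0,0.84],[-0.4,0,0.84],[-0.6,0,0.84],[-0.6,0,0.84],[-0.6,0,0.84]], twist=[[0,0,0],[0,0,0],[0,0,0],[0,0,0],[0,0,0],[0,0,0],[0,0,0],[0,0,0],[0,0,0]])

```text
time_s: 16.27
ee_pos: [401.4, 226.2, 198.7]
eef_rot: [0.092, 3.139, 0.0]
ft_force: [1.2, 0.4, -0.2]
width: 55.0
gripper_force: 0.0
```

Run:
```python
from h import *
np.set_printoptions(precision=3,suppress=True)
s=robot.get_state(); print(s["time_s"],s["ee_pos"],s["eef_rot"],s["ft_force"],s["width"],s["joint_positions"])
q=imaging.camera("wrist"); save(q,"w6",(220,130,460,310),3.3)
```

```text
16.275 [401.442 226.241 198.702] [0.092 3.139 0.   ] [ 1.188  0.448 -0.21 ] 54.97786726472821 [ 0.336  0.167 -0.267  1.136 -0.     0.395]
```

View pics/w6.png

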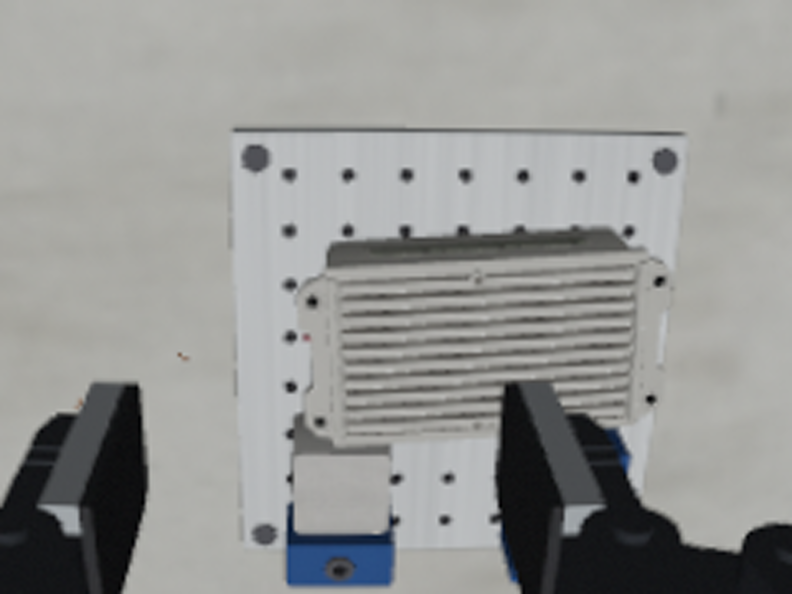

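The block now stands free in the gap, at (343,490), between the driver's near edge (row 443) and the short stop (row 560). Next I'll measure the driver's pose and the block's clearance.

```bash
cat >> h.py <<'E'
c0=np.array([485.7,270.2]);yw=-.06;R0=np.array([[np.cos(yw),-np.sin(yw)],[np.sin(yw),np.cos(yw)]])
J=lambda X:(np.asarray(X)[:2]-c0)@R0
Wd=lambda j:c0+R0@np.asarray(j,float)
E
python3 - <<'E'
from h import *
np.set_printoptions(precision=1,suppress=True)
w=imaging.camera("wrist")
W=lambda u,v,z:J(unproj(w,(220+u/3.3-.3,130+v/3.3-.3),z,True))
print("holes",[W(*q,8) for q in ((257,158),(665,160),(264,534))])
print("block top",[W(*q,38) for q in ((295,452),(389,451),(391,533),(296,534))])
print("short stop top",[W(*q,38) for q in ((340,569),)])
print("driver top",[W(*q,47) for q in ((328,276),(630,249),(340,443),(640,420))])
print("ear holes",[W(*q,45) for q in ((312,301),(660,282),(320,421),(652,399))])
E
```

```text
holes [array([-75.9, -70.7]), array([-76.1,  71.4]), array([ 76.5, -71.5])]
block top [array([ 20.2, -58. ]), array([ 19.9, -25.7]), array([ 54.8, -23.8]), array([ 55., -58.])]
short stop top [array([ 71.1, -42. ])]
driver top [array([-48.3, -47. ]), array([-56.9,  48.5]), array([ 11.3, -42.8]), array([ 4.9, 59.5])]
ear holes [array([-39.1, -52. ]), array([-44.8,  60.7]), array([  4. , -49.4]), array([-2. , 63.5])]
```

The block is clear on both sides: its front is at jig x 20, the driver front at 11, and its back at 55 against the stop at 60.5. The driver is centred at jig y of about +5. I'll shut the fingers and go behind it, with the tips tilted forward.

drive_tool(translation=[[0,0.15,0],[0,0.27,0],[0,0.27,0],[0,0.27,0],[0,0.27,-0.2],[0,0.27,-0.4],[0,0.27,-0.6],[0,0.27,-0.75],[0,0.27,-0.82],[0,0.27,-0.82]], twist=[[0,-0.02,0],[-0.003,-0.055,0],[-0.003,-0.055,0],[-0.003,-0.055,0],[-0.003,-0.055,0],[-0.003,-0.055,0],[-0.003,-0.055,0],[-0.003,-0.055,0],[-0.003,-0.055,0],[-0.003,-0.055,0]], claw=0)

```text
time_s: 17.62
ee_pos: [401.2, 279.2, 33.5]
eef_rot: [0.089, 2.97, -0.008]
ft_force: [-0.2, 0.6, 0.3]
width: -0.2
gripper_force: 0.0
```

Run:
```python
from h import *
from scipy.spatial.transform import Rotation as Ro
s=robot.get_state(); print(s["ee_pos"],J(s["ee_pos"]),Ro.from_rotvec(s["eef_rot"]).as_matrix().round(3),s["ft_force"],s["width"])
```

```text
[401.16367834 279.2304014   33.48173128] [-84.92570097   3.94501501] [[-0.984  0.06   0.169]
 [ 0.059  0.998 -0.011]
 [-0.17  -0.001 -0.985]] [-0.22903455  0.55374845  0.32031877] -0.22474685674188297
```

drive_tool(translation=[[0.04,-0.002,0],[0.08,-0.005,0],[0.09,-0.005,0],[0.1,-0.006,0],[0.11,-0.007,0],[0.12,-0.007,0],[0.13,-0.008,0],[0.14,-0.008,0],[0.14,-0.008,0]], twist=[[0,0,0],[0,0,0],[0,0,0],[0,0,0],[0,0,0],[0,0,0],[0,0,0],[0,0,0],[0,0,0]])

```text
time_s: 18.75
ee_pos: [429.2, 278.5, 34.5]
eef_rot: [0.087, 2.967, -0.007]
ft_force: [-2.0, 0.2, 0.4]
width: -0.2
gripper_force: 0.6
```

drive_tool(translation=[[0.006,0,0],[0.012,-0.001,0],[0.018,-0.001,0],[0.024,-0.001,0],[0.024,-0.001,0]], twist=[[0,0,0],[0,0,0],[0,0,0],[0,0,0],[0,0,0]])

```text
time_s: 19.38
ee_pos: [433.9, 278.3, 34.5]
eef_rot: [0.087, 2.967, -0.006]
ft_force: [-3.1, 1.4, 0.2]
width: 0.0
gripper_force: 1.6
```

Run:
```python
from h import *
np.set_printoptions(precision=2,suppress=True)
s=robot.get_state(); print(s["ee_pos"],J(s["ee_pos"]),s["ft_force"])
q=imaging.camera("wrist"); save(q,"w7",(220,130,460,310),3.3)
```

```text
[433.86 278.33  34.45] [-52.24   5.01] [-3.06  1.41  0.18]
```

View pics/w7.png

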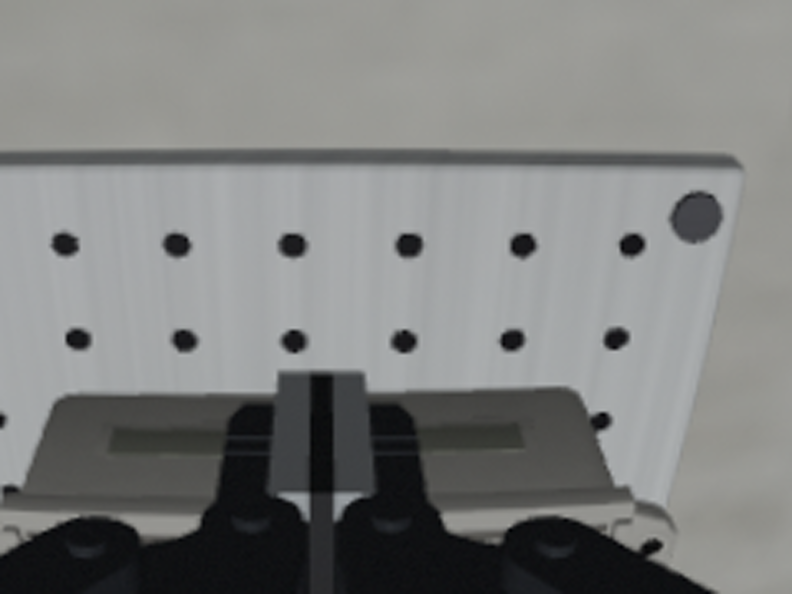

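The fingers are on the middle of the driver's back face at (320,440), and the driver is already nearly square. I'll keep pushing until it seats.

drive_tool(translation=[[0.004,0,0],[0.008,0,0],[0.012,-0.001,0],[0.012,-0.001,0]], twist=[[0,0,0],[0,0,0],[0,0,0],[0,0,0]])

```text
time_s: 19.92
ee_pos: [436.3, 278.1, 34.5]
eef_rot: [0.087, 2.967, -0.006]
ft_force: [-2.8, 0.5, 0.1]
width: -0.2
gripper_force: 1.4
```

drive_tool(translation=[[0.004,0,0],[0.008,0,0],[0.012,-0.001,0],[0.012,-0.001,0]], twist=[[0,0,0],[0,0,0],[0,0,0],[0,0,0]])

```text
time_s: 20.42
ee_pos: [437.2, 278.1, 34.3]
eef_rot: [0.086, 2.97, -0.006]
ft_force: [-11.8, 3.6, 7.0]
width: 0.2
gripper_force: 6.0
```

drive_tool(translation=[[-0.03,0.002,0],[-0.05,0.002,0],[-0.06,-0.08,0],[-0.06,-0.147,0],[-0.06,-0.147,0],[-0.03,-0.148,0],[-0.02,-0.149,0],[-0.014,-0.15,0],[-0.009,-0.15,0],[-0.009,-0.15,0],[-0.009,-0.15,0]], twist=[[0,0,0],[0,0,0],[0,0,0],[0,0,0],[0,0,0],[0,0,0],[0,0,0],[0,0,0],[0,0,0],[0,0,0],[0,0,0]])

```text
time_s: 21.8
ee_pos: [435.6, 248.0, 34.1]
eef_rot: [0.086, 2.969, -0.006]
ft_force: [-5.7, 1.7, 3.6]
width: -0.1
gripper_force: 3.3
```

drive_tool(translation=[[0.003,0,0],[0.006,0,0],[0.008,0,0],[0.008,0,0]], twist=[[0,0,0],[0,0,0],[0,0,0],[0,0,0]])

```text
time_s: 22.3
ee_pos: [435.8, 247.9, 33.8]
eef_rot: [0.085, 2.972, -0.006]
ft_force: [-15.1, 3.0, 9.4]
width: -0.0
gripper_force: 7.0
```

drive_tool(translation=[[-0.03,0.002,0],[-0.05,0.002,0],[-0.04,0.15,0],[-0.032,0.3,0],[-0.032,0.303,0],[-0.012,0.302,0],[-0.002,0.301,0],[0.004,0.3,0],[0.01,0.3,0],[0.01,0.3,0],[0.01,0.3,0]], twist=[[0,0,0],[0,0,0],[0,0,0],[0,0,0],[0,0,0],[0,0,0],[0,0,0],[0,0,0],[0,0,0],[0,0,0],[0,0,0]])

```text
time_s: 23.68
ee_pos: [438.9, 307.4, 34.1]
eef_rot: [0.087, 2.97, -0.007]
ft_force: [-9.2, 1.0, 5.8]
width: 0.1
gripper_force: 4.5
```

drive_tool(translation=[[0.003,0,0],[0.006,0,0],[0.006,0,0]], twist=[[0,0,0],[0,0,0],[0,0,0]])

```text
time_s: 24.05
ee_pos: [439.0, 307.4, 33.9]
eef_rot: [0.086, 2.972, -0.006]
ft_force: [-16.1, 2.1, 9.1]
width: 0.3
gripper_force: 7.5
```

drive_tool(translation=[[-0.03,0.002,0],[-0.05,0.002,0],[-0.06,-0.08,0],[-0.06,-0.147,0],[-0.06,-0.147,0],[-0.03,-0.148,0],[-0.022,-0.149,0],[-0.016,-0.15,0],[-0.009,-0.15,0],[-0.009,-0.15,0],[-0.009,-0.15,0]], twist=[[0,0,0],[0,0,0],[0,0,0],[0,0,0],[0,0,0],[0,0,0],[0,0,0],[0,0,0],[0,0,0],[0,0,0],[0,0,0]])

```text
time_s: 25.42
ee_pos: [437.4, 278.1, 33.8]
eef_rot: [0.085, 2.972, -0.006]
ft_force: [-14.6, 2.3, 8.7]
width: 0.0
gripper_force: 7.0
```

Run:
```python
from h import *
np.set_printoptions(precision=2,suppress=True)
s=robot.get_state(); print(s["time_s"],s["ee_pos"],J(s["ee_pos"]),s["ft_force"])
p=imaging.camera("side"); q=imaging.camera("wrist")
a=cv2.resize(p["img"][262:338,288:383],(475,380),interpolation=cv2.INTER_CUBIC)
b=cv2.resize(q["img"][200:330,180:500],(788,212*3//2),interpolation=cv2.INTER_CUBIC)[:210]
c=np.zeros((600,800,3),np.uint8); c[:380,:475]=a; c[385:385+210,:788]=b
c2=imaging.camera("scene"); c[:380,480:]=cv2.resize(c2["img"][215:330,150:247],(320,380),interpolation=cv2.INTER_CUBIC)
cv2.imwrite("pics/p8.png",c[...,::-1])
```

```text
25.425 [437.4  278.07  33.75] [-48.69   4.96] [-14.6    2.28   8.7 ]
```

View pics/p8.png

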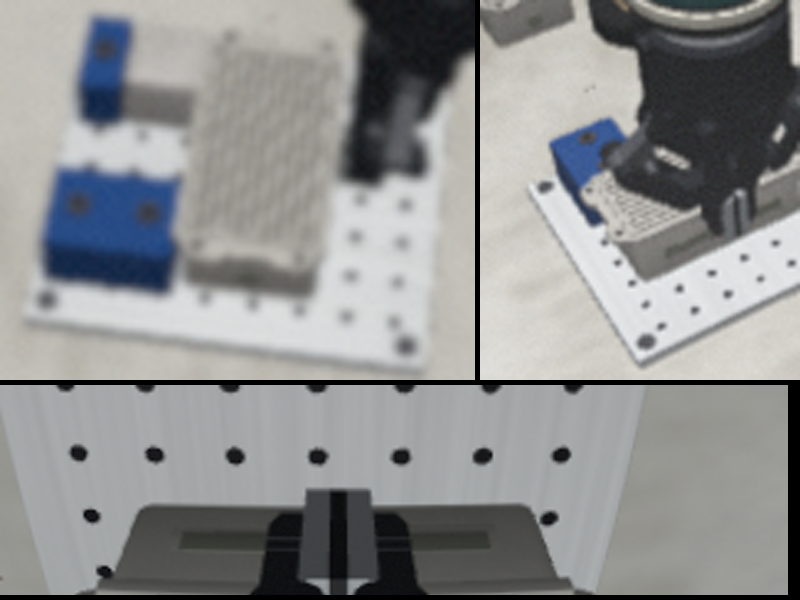

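The side view shows the block flat between the short stop at (105,70) and the driver at (195,90). The long stop at (178,230) is against the driver. All three push points stopped within 0.35 mm of each other in jig x, and the fingers are holding about 15 N at the middle. I'm handing it in.

```bash
python3 -c "
from h import *
print(robot.sign_off())"
```

```text
the job is handed in; nothing more can be done
None
```

The gauge block is in the gap and the driver is pushed flush against the long stop and the block, as far as the pictures and push forces show; I handed it in at about 25 s with the fingers still pressing the driver's middle at about 15 N. I picked the block up again by mistake on the first release and had to set it back down, before any pushing.

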